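# Press the refitted row of keycaps home

## Task

The keyboard has been cleaned, and the eleven keycaps of its middle row are back on their stems but still stand proud. Go along the row with your fingertips and press each of these caps down fully home, firmly but without hammering or leaning on the board, then take your hand away. Only press: do not pull a cap up, lift the keyboard or shove it along the bench, and leave the things around it where they are.

Things in the scene. Friction and masses are not known exactly. Their poses are not given: they have to be found in the camera images.
- keyboard: loose keyboard, case 112 mm deep (x), 301 wide (y), 0.85 kg. Origin on the bench under the centre; +x to the back, +y to the left. Five rows of key switches, 19 mm pitch, sloping up 3 degrees to the back; only the middle row carries caps: eleven in a straight line (x = 0), centres from y = +99.75 mm every 19 mm to -90.25. All other switches are bare and rigid, tops 24 to 28 mm high; case rim at most 28 mm
- cap_1_top (a point): centre of the top face (13 x 13 mm) of the leftmost of the eleven caps; moves with cap and key. Top of a cap in this row above the bench: 34 to 35.5 mm at the start, 31 mm fully home, 27.5 mm when home and with its key held down
- cap_6_top (a point): the same point on the middle one of the eleven. Keys are sprung (0.5 N to start, 0.8 N at the 3.5 mm stop) and come back up. Pressing a proud cap sends its key to the stop, then about 4 N pushes the cap onto its stem, where it stays by friction
- cap_11_top (a point): the same point on the rightmost of the eleven. Pressing two caps at a time does no harm
- cap_1 (a joint): how far cap 1 of the eleven (1 = leftmost, 11 = rightmost) stands proud on its stem, in m along the nearly vertical key axis: 0 = fully home, 0.003 to 0.0045 at the start, 0.008 = pulled off
- cap_2 (a joint): how far cap 2 of the eleven (1 = leftmost, 11 = rightmost) stands proud on its stem, in m along the nearly vertical key axis: 0 = fully home, 0.003 to 0.0045 at the start, 0.008 = pulled off
- cap_3 (a joint): how far cap 3 of the eleven (1 = leftmost, 11 = rightmost) stands proud on its stem, in m along the nearly vertical key axis: 0 = fully home, 0.003 to 0.0045 at the start, 0.008 = pulled off
- cap_4 (a joint): how far cap 4 of the eleven (1 = leftmost, 11 = rightmost) stands proud on its stem, in m along the nearly vertical key axis: 0 = fully home, 0.003 to 0.0045 at the start, 0.008 = pulled off
- cap_5 (a joint): how far cap 5 of the eleven (1 = leftmost, 11 = rightmost) stands proud on its stem, in m along the nearly vertical key axis: 0 = fully home, 0.003 to 0.0045 at the start, 0.008 = pulled off
- cap_6 (a joint): how far cap 6 of the eleven (1 = leftmost, 11 = rightmost) stands proud on its stem, in m along the nearly vertical key axis: 0 = fully home, 0.003 to 0.0045 at the start, 0.008 = pulled off
- cap_7 (a joint): how far cap 7 of the eleven (1 = leftmost, 11 = rightmost) stands proud on its stem, in m along the nearly vertical key axis: 0 = fully home, 0.003 to 0.0045 at the start, 0.008 = pulled off
- cap_8 (a joint): how far cap 8 of the eleven (1 = leftmost, 11 = rightmost) stands proud on its stem, in m along the nearly vertical key axis: 0 = fully home, 0.003 to 0.0045 at the start, 0.008 = pulled off
- cap_9 (a joint): how far cap 9 of the eleven (1 = leftmost, 11 = rightmost) stands proud on its stem, in m along the nearly vertical key axis: 0 = fully home, 0.003 to 0.0045 at the start, 0.008 = pulled off
- cap_10 (a joint): how far cap 10 of the eleven (1 = leftmost, 11 = rightmost) stands proud on its stem, in m along the nearly vertical key axis: 0 = fully home, 0.003 to 0.0045 at the start, 0.008 = pulled off
- cap_11 (a joint): how far cap 11 of the eleven (1 = leftmost, 11 = rightmost) stands proud on its stem, in m along the nearly vertical key axis: 0 = fully home, 0.003 to 0.0045 at the start, 0.008 = pulled off
- cap_puller: keycap puller: black moulded handle 22x42x12 mm with two thin wire loops, 105 mm long overall, lying behind the keyboard; origin on the bench between handle and loops; loose, a bystander
- tweezers: steel tweezers 125 mm long lying behind the keyboard; origin under their middle; loose, a bystander
- screw_dish: round steel dish with screws, 67 mm wide, 14 mm high, left of the keyboard; origin under its centre; loose, a bystander
- cap_tray: open tray 120x90x24 mm full of keycaps still to be fitted, right of the keyboard; origin under its centre; loose, a bystander
- driver: precision screwdriver 165 mm long, 16 mm high, lying in front of the keyboard, to the right; origin under its middle; loose, a bystander
- spudger: nylon pry stick 150 mm long, 9 mm high, lying in front of the keyboard, to the left; origin under its middle; loose, a bystander
- loupe: watchmaker loupe 34 mm wide, 26 mm high, left of the keyboard; origin under its centre; loose, a bystander

How it is judged:
By the outcome, as a careful person would: the job done as asked, in the order asked, and still so for the second after the job is handed in, with the robot touching nothing.
It also fails if it takes over 54 s, if anything falls off the work surface, if the arm or the gripper's body presses on something with over 40 N, if the wrist force passes 120 N, or if a joint passes its speed limit or range.

## Robot

A 6-joint arm with a two-finger parallel gripper is mounted at the origin on a cart in front of the work surface, level with it; the furniture and walls round the work are solid. World frame = base frame: x ahead of the robot, y to its left, z up, the work surface at z = 0. Lengths are in m, angles in rad, forces in N, time in s.
With the tool pointing down it reaches from about 0.225 to 0.875 m from the base axis. Payload 3.4 kg.
Tool frame: the origin (TCP) lies at the very end of the fingers, on their centre line; the grasp point (between the pads) lies 19 mm behind it; z points along the fingers, y is the line along which they close (so a half turn about z gives the same grasp; the last joint's range is limited). The gripper opens to 85 mm and grips with 20 to 120 N. Pads are 22 mm wide; open, the fingers measure 114 mm over their backs; the gripper's body (76 mm by 85 mm) begins 54 mm behind the grasp point. The pads swing forward as they close: fully open they stand 13 mm farther back than shut.
Start: joints at [-1.348, 0.276, 1.505, -0, 1.361, -0.121], TCP at [0.194, -0.541, 0.231] pointing down, gripper open.
Joint ranges: [-2.89, 2.89], [-0.75, 2.08], [0.22, 2.7], [-1.18, 4.32], [0.11, 2.71], [-2.7, 2.7]. Speed limits (rad/s): [2.57, 2.57, 3.14, 3.14, 3.14, 3.14].

## Interface

Orientations are given as a unit quaternion [w, x, y, z].
In Python, from rig import manip, get_image, camera_info gives the robot as it stands. The module is installed in compiled form; this text tells all that it offers.
- The arm moves only by the shell command python3 -m crank 'ROWS' [FORCE]. ROWS is a JSON object of lists of equal length, an entry for each row: "translation": the shift along the tool's x, y, z in mm, a list of three; "roll": the turn about the tool's z in rad; "fingers": the opening, from 0 (shut) to 1 (fully open). A call has 1 to 8 rows; each row shifts and turns the commanded pose from where the row before left it, along the tool's axes as they then stand; what a row does not reach is not made up. A row lasts 1/10 s, in which the tool goes at most 50 mm and 8.59 degrees, less where a joint would pass 70% of its speed; a pose out of reach is approached as far as the arm can. A call is refused whole if a number of a shift passes 50 or a number of a turn 0.15, either way. A call with a gripper value outside its range is refused whole. The fingers move at their own pace and stop on an object; FORCE is the grip in N (left out, the last holds). Time passes only in rows, so rows that do not move let the fingers close. It gives the time, the measured TCP pose, the force, the opening and the grip force at its end, in the units of the state.
- manip.get_state(): the state, without advancing time (a new reading comes with each control period).
- get_image(name): name is "scene" or "top" or "wrist"; returns the picture (420x560x3 uint8, blue, green, red); there is no depth.
- camera_info(name): a dict with "mtx" (3x3 intrinsics, pixels), "rvec" (rotation vector, rad) and "tvec" (3), from world to camera coordinates, as OpenCV has them. Camera axes: x right, y down, z forward; pixel columns grow to the right and rows downward; lengths in m; the calibration is good to about 2 mm. A picture is of the moment at which its call begins: read the wrist's pose just before it. camera_info takes no time and is no camera call; for the wrist camera it gives the pose at the moment of the call.
- manip.sign_off(): hands the job in; it is judged then, once.
The state is a dict: "clock": time; "qpos": joint angles; "qd": joint speeds; "effort": joint torques, N m; "position": TCP position; "ee_rot": TCP orientation; "contact_force": force on the tool from outside, world axes, zero at the start; "moment": the same for the moment, N m; "width": finger opening in m; "gripper_force": force on a finger pad.
Only numpy, scipy, OpenCV 4.12 (cv2) and the standard library are available. Lean on these libraries where they do the work, as an engineer would, in place of code of your own. Each camera call takes 0.05 s, during which the arm holds its last target. There are 200 camera calls.

## Working session

There is one attempt and no reset: what is moved stays moved. The work goes in short steps, Python scripts to look and compute and a shell command to move; the robot and the scene stay as the last step left them, time stands still between calls to the robot, and variables do not carry over. Pictures are saved under pics/ and viewed, at most 10 in all, crops included, and the job is handed in when it is done.

```bash
mkdir -p pics; python3 - <<'E'
from rig import manip,get_image,camera_info
import cv2
print(manip.get_state())
for n in("scene","top"):
    c=camera_info(n);print(n,c)
    cv2.imwrite(f"pics/{n}0.png",get_image(n))
E
```

```text
{'clock': 0.0, 'qpos': array([-1.34800398e+00,  2.76609738e-01,  1.50615276e+00,  1.87071657e-05,
        1.36069786e+00, -1.21035091e-01]), 'qd': array([-0.00042158,  0.00155057,  0.00084589,  0.00033642, -0.00012243,
       -0.00060925]), 'effort': array([ 6.81999391e-04, -4.16769934e+01, -2.45800710e+01, -2.47136818e-07,
        1.11533061e-02,  2.50665408e-05]), 'position': array([ 0.19369147, -0.54082604,  0.23042349]), 'ee_rot': array([-9.33105263e-04,  9.85259100e-01,  1.71066165e-01, -3.83581966e-05]), 'contact_force': array([-0.09649632, -0.48318791,  0.87649388]), 'moment': array([0.04830643, 0.01578446, 0.01352722]), 'gripper_force': 0.0, 'width': 0.08493437055788458}
scene {'mtx': array([[405.79249726,   0.        , 279.24288009],
       [  0.        , 405.79249726, 206.02027007],
       [  0.        ,   0.        ,   1.        ]]), 'rvec': array([ 0.68845923, -2.4532577 ,  1.32032764]), 'tvec': array([0.46737084, 0.16857478, 0.85963832])}
top {'mtx': array([[501.35755695,   0.        , 282.24555408],
       [  0.        , 501.35755695, 208.8956979 ],
       [  0.        ,   0.        ,   1.        ]]), 'rvec': array([ 2.15817127, -2.11464759,  0.14740665]), 'tvec': array([0.02599848, 0.54892909, 1.01188273])}
```

View pics/top0.png

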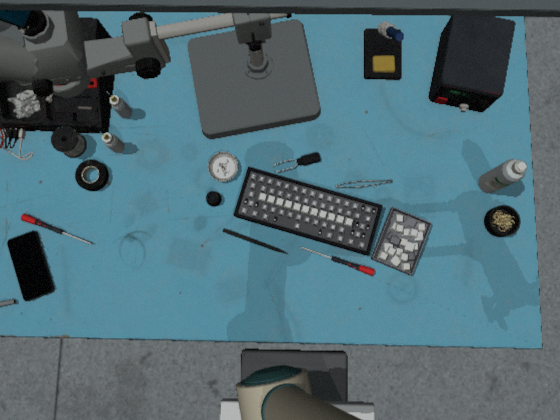

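View pics/scene0.png

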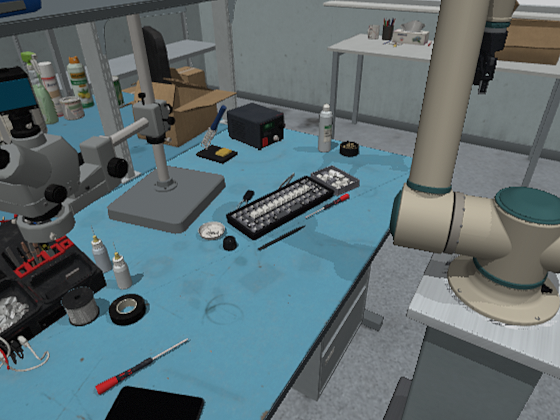

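Top view: the keyboard runs from about (243,170) to (383,252), with the white cap row from about (265,197) to (350,222). The scene view shows clear space above it. Next I'll segment the cap row.

```bash
cat > h.py <<'E'
import numpy as np,cv2
from rig import manip,get_image,camera_info
def ray(uv,c,z):
    R=cv2.Rodrigues(c["rvec"])[0];C=-R.T@c["tvec"]
    d=np.c_[cv2.undistortPoints(np.float32(uv).reshape(-1,1,2),c["mtx"],None)[:,0],np.ones(len(uv))]@R
    return (C+d*((z-C[2])/d[:,2])[:,None])[:,:2]
E
python3 - <<'E'
from h import *
im=cv2.imread("pics/top0.png");c=camera_info("top")
g=im.min(2);roi=g.copy();m=np.zeros_like(g);cv2.fillPoly(m,[np.int32([(250,173),(380,208),(368,248),(238,212)])],255)
w=((g>195)&(m>0)).astype('uint8')
ys,xs=np.nonzero(w);print(len(xs))
x=np.c_[xs,ys];P=ray(x,c,.034)
(cx,cy),s,a=cv2.minAreaRect(np.float32(P*1000));print(cx,cy,s,a)
cr=cv2.resize(im[160:262,230:390],None,fx=5,fy=5,interpolation=cv2.INTER_CUBIC)
mm=cv2.resize(w[160:262,230:390],None,fx=5,fy=5,interpolation=0)
cs,_=cv2.findContours(mm,0,2);cv2.drawContours(cr,cs,-1,(0,0,255),1);cv2.imwrite("pics/crop.png",cr)
E
```

```text
0Traceback (most recent call last):
  File "<stdin>", line 6, in <module>
  File "h.py", line 5, in ray
    d=np.c_[cv2.undistortPoints(np.float32(uv).reshape(-1,1,2),c["mtx"],None)[:,0],np.ones(len(uv))]@R
            ~~~~~~~~~~~~~~~~~~~^^^^^^^^^^^^^^^^^^^^^^^^^^^^^^^^^^^^^^^^^^^^^^
cv2.error: OpenCV(4.12.0) /io/opencv/modules/calib3d/src/undistort.dispatch.cpp:347: error: (-215:Assertion failed) CV_IS_MAT(_src) && CV_IS_MAT(_dst) && (_src->rows == 1 || _src->cols == 1) && (_dst->rows == 1 || _dst->cols == 1) && _src->cols + _src->rows - 1 == _dst->rows + _dst->cols - 1 && (CV_MAT_TYPE(_src->type) == CV_32FC2 || CV_MAT_TYPE(_src->type) == CV_64FC2) && (CV_MAT_TYPE(_dst->type) == CV_32FC2 || CV_MAT_TYPE(_dst->type) == CV_64FC2) in function 'cvUndistortPointsInternal'
```

```bash
python3 - <<'E'
from h import *
im=cv2.imread("pics/top0.png");c=camera_info("top")
g=im.min(2);m=np.zeros_like(g);cv2.fillPoly(m,[np.int32([(250,173),(380,208),(368,248),(238,212)])],255)
print(np.percentile(g[m>0],[50,80,90,95,99,100]))
t=np.percentile(g[m>0],90)
w=((g>=t)&(m>0)).astype('uint8')
n,l,st,ce=cv2.connectedComponentsWithStats(w)
for s,q in zip(st[1:],ce[1:]):
    if s[4]>12: print(s[4],q.round(1),(ray([q],c,.034)*1000).round(1))
cr=cv2.resize(im[160:262,230:390],None,fx=5,fy=5,interpolation=cv2.INTER_CUBIC)
mm=cv2.resize(w[160:262,230:390],None,fx=5,fy=5,interpolation=0)
cs,_=cv2.findContours(mm,0,2);cv2.drawContours(cr,cs,-1,(0,0,255),1);cv2.imwrite("pics/crop.png",cr)
E
```

```text
[ 73. 114. 146. 169. 179. 182.]
35 [262.1 196.2] [[576.   80.6]]
34 [270.9 198.6] [[571.2  62. ]]
34 [279.5 201. ] [[566.3  43.5]]
35 [288.1 203.5] [[561.3  25.2]]
34 [296.7 206. ] [[556.2   6.9]]
34 [305.1 208.4] [[551.4 -11.2]]
36 [313.9 211.1] [[546.2 -29.8]]
32 [322.4 213.5] [[541.4 -47.7]]
36 [331.1 216.1] [[536.1 -66.1]]
34 [339.9 218.6] [[531.2 -84.6]]
34 [348.7 221.2] [[ 526.  -103.2]]
```

View pics/crop.png

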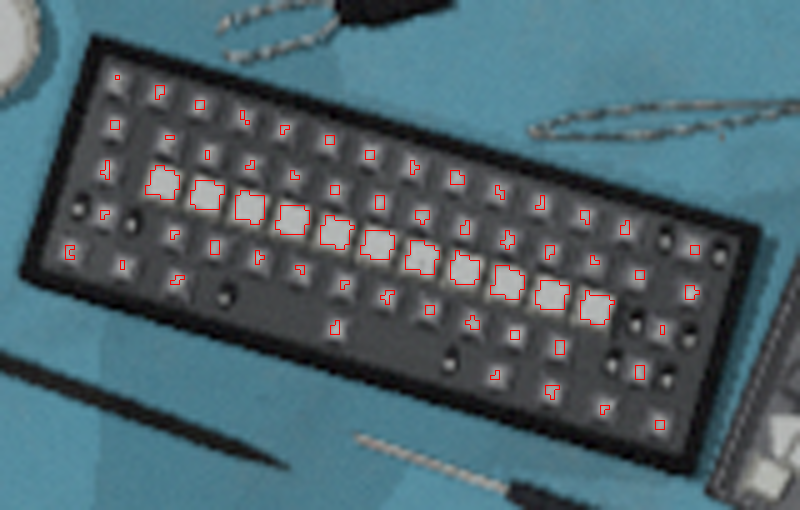

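The crop shows all eleven caps (bright squares, about (262,196) to (349,221) in the full image), in a straight row with the correct pitch. I'll move above the row with the fingers shut, then roll to line up.

```bash
python3 -m crank '{"translation":[[32,-24,0],[32,-24,0],[32,-24,0],[32,-24,0],[32,-24,0],[32,-24,0],[32,-24,0],[32,-24,0]],"roll":[0,0,0,0,0,0,0,0],"fingers":[0,0,0,0,0,0,0,0]}' 40
python3 -m crank '{"translation":[[32,-24,0],[32,-24,0],[32,-24,0],[32,-24,0],[32,-24,0],[32,-24,0],[32,-24,0],[20,-15,0]],"roll":[0,0,0,0,0,0,0,0],"fingers":[0,0,0,0,0,0,0,0]}'
python3 -m crank '{"translation":[[0,0,8],[0,0,8],[0,0,8],[0,0,8],[0,0,8],[0,0,0]],"roll":[0.122,0.122,0.122,0.122,0.122,0],"fingers":[0,0,0,0,0,0]}'
python3 - <<'E'
from h import *
s=manip.get_state();print(s["qpos"],s["position"],s["ee_rot"],s["width"]);c=camera_info("wrist");print(c);cv2.imwrite("pics/w1.png",get_image("wrist"))
E
```

```text
clock: 0.9
position: [0.3706, -0.2727, 0.2311]
ee_rot: [-0.0, 0.985, 0.171, -0.0]
contact_force: [0.2, -0.6, -0.9]
width: 0.0002
gripper_force: 0.0
clock: 1.7
position: [0.5391, -0.0173, 0.2308]
ee_rot: [-0.0, 0.985, 0.172, -0.0]
contact_force: [-0.7, -0.0, 0.2]
width: 0.0003
gripper_force: 0.0
clock: 2.3
position: [0.537, -0.0196, 0.1898]
ee_rot: [-0.0, 0.991, -0.133, -0.002]
contact_force: [-0.0, 0.3, -0.0]
width: -0.0004
gripper_force: 0.0
[-1.65879437e-01  2.48601617e-01  1.65020494e+00 -9.40776932e-05
  1.24621988e+00  1.67083112e+00] [ 0.53701545 -0.01957303  0.1898022 ] [-1.19811842e-05  9.91174753e-01 -1.32550594e-01 -1.71743166e-03] -0.00039547507344720145
{'mtx': array([[316.91253591,   0.        , 278.00898432],
       [  0.        , 316.91253591, 212.12991251],
       [  0.        ,   0.        ,   1.        ]]), 'rvec': array([-1.76731611,  2.31208888,  0.39320832]), 'tvec': array([0.12052707, 0.46361979, 0.51414755])}
```

View pics/w1.png

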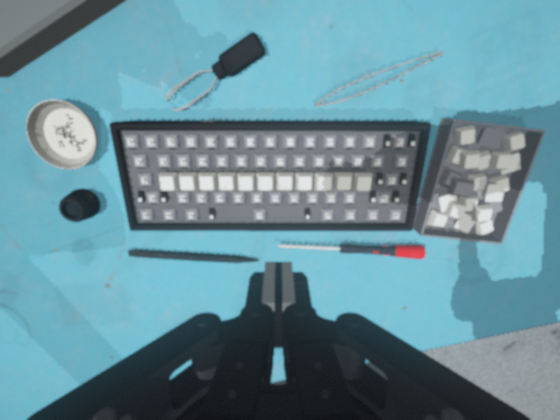

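The wrist view shows the cap row from about (167,182) to (364,183), level in the picture. The shut fingertips end at about (278,264) and are about 28 px wide. I'll measure both.

```bash
python3 - <<'E'
from h import *
im=cv2.imread("pics/w1.png");c=camera_info("wrist");s=manip.get_state();T=s["position"]
R=cv2.Rodrigues(c["rvec"])[0];p=R@T+c["tvec"];uv=c["mtx"]@p;print("tcp px",uv[:2]/uv[2],"depth",p[2],"px/mm",c["mtx"][0,0]/p[2]/1000)
g=im.min(2);g[:168]=0;g[196:]=0;g[:,:155]=0;g[:,376:]=0
w=(g>120).astype('uint8');n,l,st,ce=cv2.connectedComponentsWithStats(w)
for a,q in sorted(zip(st[1:].tolist(),ce[1:].tolist())):
    if a[4]>60: print(a,np.round(q,1),(ray([q],c,.0345)*1000).round(1))
cr=np.hstack([cv2.resize(im[155:210,150:390],None,fx=3,fy=3,interpolation=2)])
cr2=cv2.resize(im[250:320,220:340],None,fx=6,fy=6,interpolation=2);o=np.zeros((165+420,720,3),'uint8');o[:165]=cr;o[165:]=cr2;cv2.imwrite("pics/w1c.png",o)
E
```

```text
tcp px [275.52564387 276.20934162] depth 0.16165777659574015 px/mm 1.9603915294869874
[155, 169, 217, 27, 4895] [263.  183.4] [[550.1  -9.5]]
```

View pics/w1c.png

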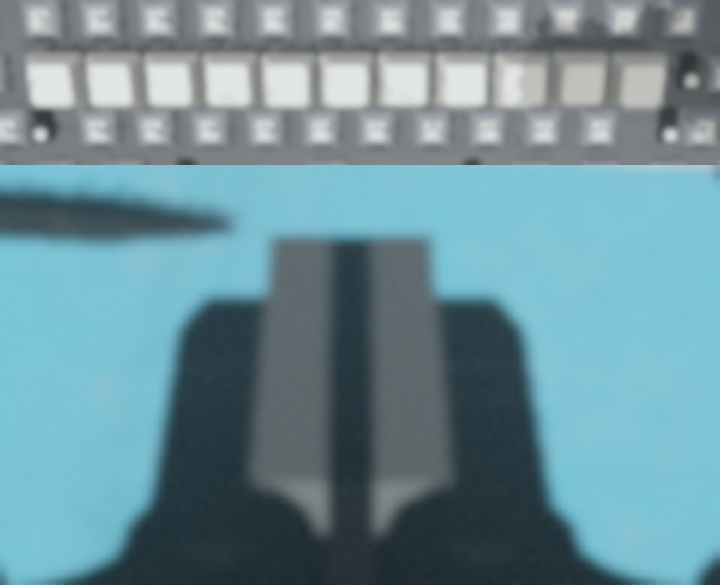

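The fingertip is about 13.5 mm along the row and 22 mm across it, so it suits pressing one cap at a time. I'll cross-check the row's position with both cameras.

```bash
python3 - <<'E'
from h import *
c=camera_info("wrist");s=manip.get_state();T=s["position"]*1000
W=ray([[166.9,182.8],[364,182.3]],c,.0345)*1000;t=camera_info("top")
P=ray([[262.1,196.2],[348.7,221.2]],t,.0345)*1000
w,x,y,z=s["ee_rot"];R=cv2.Rodrigues(np.array([x,y,z])/np.linalg.norm([x,y,z])*2*np.arccos(w))[0]
for A in(W,P,(W+P)/2):
    d=A[1]-A[0];print(A.round(1),np.linalg.norm(d),np.arctan2(d[0],-d[1]),[ (R.T@np.r_[a-T[:2],0]).round(1) for a in A])
print(R.round(4),T)
E
```

```text
[[ 574.8   79.8]
 [ 525.8 -103.8]] 190.04673831426422 -0.2607906212894458 [array([ 1.000e+01, -1.058e+02, -1.000e-01]), array([10.6, 84.3,  0. ])]
[[ 575.9   80.7]
 [ 525.9 -103.1]] 190.49241416314507 -0.26522553564554924 [array([ 1.080e+01, -1.069e+02, -1.000e-01]), array([10.6, 83.6,  0. ])]
[[ 575.3   80.2]
 [ 525.9 -103.5]] 190.2691084507171 -0.2630106754899683 [array([ 1.040e+01, -1.063e+02, -1.000e-01]), array([10.6, 83.9,  0. ])]
[[ 9.654e-01 -2.607e-01 -2.000e-03]
 [-2.607e-01 -9.654e-01  2.000e-04]
 [-2.000e-03  3.000e-04 -1.000e+00]] [537.51662575 -19.68912777 190.55168107]
```

Both cameras agree to within about 1 mm. I'll go to hover over cap 1 at z ≈ 45 mm.

```bash
python3 -m crank '{"translation":[[3.5,-35,0],[3.5,-35,0],[3.5,-36,0],[0,0,40],[0,0,40],[0,0,40],[0,0,25.5],[0,0,0]],"roll":[0,0,0,0,0,0,0,0],"fingers":[0,0,0,0,0,0,0,0]}'
python3 -m crank '{"translation":[[0,0,4],[0,0,4],[0,0,2],[0,0,2],[0,0,2],[0,0,1.5],[0,0,1],[0,0,0]],"roll":[0,0,0,0,0,0,0,0],"fingers":[0,0,0,0,0,0,0,0]}'
```

```text
clock: 3.15
position: [0.5732, 0.0796, 0.0424]
ee_rot: [0.001, 0.991, -0.132, -0.004]
contact_force: [-0.7, 0.4, 0.4]
width: -0.0
gripper_force: 0.0
clock: 3.95
position: [0.577, 0.0797, 0.0298]
ee_rot: [-0.0, 0.991, -0.133, 0.001]
contact_force: [1.7, -0.1, 3.9]
width: 0.0001
gripper_force: 2.0
```

```bash
python3 -m crank '{"translation":[[0,0,0.7],[0,0,0.7],[0,0,0]],"roll":[0,0,0],"fingers":[0,0,0]}'
python3 -m crank '{"translation":[[0,0,0.7],[0,0,0.5],[0,0,0]],"roll":[0,0,0],"fingers":[0,0,0]}'
```

```text
clock: 4.25
position: [0.5771, 0.0796, 0.0282]
ee_rot: [-0.0, 0.991, -0.133, 0.001]
contact_force: [2.9, -0.6, 4.3]
width: 0.0001
gripper_force: 2.1
clock: 4.55
position: [0.5772, 0.0796, 0.0274]
ee_rot: [-0.0, 0.991, -0.133, 0.001]
contact_force: [2.5, -0.2, 6.7]
width: 0.0003
gripper_force: 3.6
```

```bash
python3 -m crank '{"translation":[[0,0,0.5],[0,0,0.5],[0,0,0]],"roll":[0,0,0],"fingers":[0,0,0]}'
python3 -m crank '{"translation":[[0,0,0.5],[0,0,0]],"roll":[0,0],"fingers":[0,0]}'
```

```text
clock: 4.85
position: [0.5772, 0.0796, 0.0271]
ee_rot: [-0.0, 0.991, -0.133, 0.001]
contact_force: [-0.0, -0.6, 11.2]
width: -0.0001
gripper_force: 5.8
clock: 5.05
position: [0.5772, 0.0796, 0.0269]
ee_rot: [-0.0, 0.991, -0.133, 0.001]
contact_force: [0.0, -0.5, 13.7]
width: 0.0004
gripper_force: 6.8
```

Cap 1 is on the stop at 13.7 N. Next is cap 2, with a 1.5 mm correction in tool x.

```bash
python3 -m crank '{"translation":[[0,0,-10],[0,0,-6],[-1.5,19,0],[0,0,5],[0,0,3],[0,0,2],[0,0,2],[0,0,1.5]],"roll":[0,0,0,0,0,0,0,0],"fingers":[0,0,0,0,0,0,0,0]}'
python3 -m crank '{"translation":[[0,0,1],[0,0,0.7],[0,0,0.5],[0,0,0.3],[0,0,0],[0,0,0]],"roll":[0,0,0,0,0,0],"fingers":[0,0,0,0,0,0]}'
```

```text
clock: 5.85
position: [0.5691, 0.0619, 0.0274]
ee_rot: [0.0, 0.991, -0.132, -0.001]
contact_force: [-3.3, -1.6, 4.7]
width: -0.0002
gripper_force: 3.0
clock: 6.45
position: [0.5692, 0.0619, 0.0268]
ee_rot: [0.0, 0.991, -0.132, -0.0]
contact_force: [-5.5, -1.3, 15.1]
width: 0.0003
gripper_force: 7.5
```

```bash
python3 -m crank '{"translation":[[0,0,-10],[0,0,-6],[0.5,19,0],[0,0,0],[0,0,6],[0,0,3],[0,0,2],[0,0,2]],"roll":[0,0,0,0,0,0,0,0],"fingers":[0,0,0,0,0,0,0,0]}'
python3 -m crank '{"translation":[[0,0,1.2],[0,0,0.8],[0,0,0.5],[0,0,0.4],[0,0,0],[0,0,0]],"roll":[0,0,0,0,0,0],"fingers":[0,0,0,0,0,0]}'
```

```text
clock: 7.25
position: [0.5656, 0.0437, 0.0282]
ee_rot: [-0.0, 0.991, -0.133, 0.0]
contact_force: [-1.0, 0.0, 5.1]
width: -0.0005
gripper_force: 2.0
clock: 7.85
position: [0.5657, 0.0437, 0.027]
ee_rot: [-0.0, 0.991, -0.133, 0.001]
contact_force: [-2.2, 0.4, 13.4]
width: -0.0003
gripper_force: 6.5
```

```bash
python3 -m crank '{"translation":[[0,0,-10],[0,0,-6],[0,19,0],[0,0,0],[0,0,6],[0,0,3],[0,0,2],[0,0,2]],"roll":[0,0,0,0,0,0,0,0],"fingers":[0,0,0,0,0,0,0,0]}'
python3 -m crank '{"translation":[[0,0,1.2],[0,0,0.8],[0,0,0.5],[0,0,0.5],[0,0,0],[0,0,0]],"roll":[0,0,0,0,0,0],"fingers":[0,0,0,0,0,0]}'
python3 - <<'E'
from h import *
print(camera_info("wrist")["tvec"]);cv2.imwrite("pics/w2.png",cv2.resize(get_image("wrist")[120:330,100:450],None,fx=2,fy=2,interpolation=2))
E
```

```text
clock: 8.65
position: [0.5603, 0.0252, 0.0282]
ee_rot: [0.0, 0.991, -0.133, -0.0]
contact_force: [0.2, -0.7, 4.5]
width: -0.0001
gripper_force: 2.3
clock: 9.25
position: [0.5604, 0.0252, 0.027]
ee_rot: [-0.0, 0.991, -0.133, 0.001]
contact_force: [-3.5, -0.1, 13.5]
width: 0.0003
gripper_force: 6.8
[0.17011055 0.52870175 0.36177651]
```

View pics/w2.png

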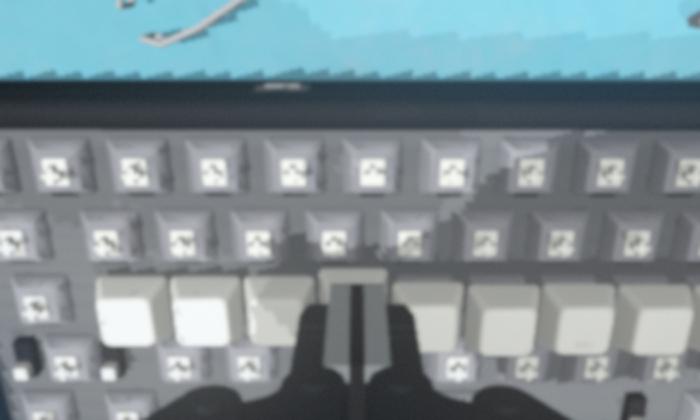

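The tip (about (355,285) in the crop) sits centred on cap 4. Caps 1–3 to its left look lower than the caps to its right. I'll carry on the same way.

```bash
python3 -m crank '{"translation":[[0,0,-10],[0,0,-6],[0,19,0],[0,0,0],[0,0,6],[0,0,3],[0,0,2],[0,0,2]],"roll":[0,0,0,0,0,0,0,0],"fingers":[0,0,0,0,0,0,0,0]}'
python3 -m crank '{"translation":[[0,0,1.2],[0,0,0.8],[0,0,0.5],[0,0,0.5],[0,0,0],[0,0,0]],"roll":[0,0,0,0,0,0],"fingers":[0,0,0,0,0,0]}'
python3 -m crank '{"translation":[[0,0,-10],[0,0,-6],[0,19,0],[0,0,0],[0,0,6],[0,0,3],[0,0,2],[0,0,2]],"roll":[0,0,0,0,0,0,0,0],"fingers":[0,0,0,0,0,0,0,0]}'
python3 -m crank '{"translation":[[0,0,1.2],[0,0,0.8],[0,0,0.5],[0,0,0.5],[0,0,0],[0,0,0]],"roll":[0,0,0,0,0,0],"fingers":[0,0,0,0,0,0]}'
```

```text
clock: 10.1
position: [0.5554, 0.0069, 0.0282]
ee_rot: [0.0, 0.991, -0.133, 0.0]
contact_force: [-0.3, -0.5, 4.3]
width: 0.0002
gripper_force: 2.2
clock: 10.7
position: [0.5555, 0.0069, 0.0269]
ee_rot: [-0.0, 0.991, -0.133, 0.001]
contact_force: [-3.2, 0.1, 14.0]
width: 0.0
gripper_force: 6.9
clock: 11.5
position: [0.5503, -0.0114, 0.0282]
ee_rot: [0.0, 0.991, -0.133, -0.0]
contact_force: [-0.3, -0.1, 4.1]
width: 0.0001
gripper_force: 2.0
clock: 12.1
position: [0.5505, -0.0114, 0.0269]
ee_rot: [-0.0, 0.991, -0.133, 0.001]
contact_force: [-2.7, 0.6, 13.9]
width: 0.0004
gripper_force: 7.0
```

Each press gives the same readings, so I'll continue with caps 7–9.

```bash
python3 -m crank '{"translation":[[0,0,-10],[0,0,-6],[0,19,0],[0,0,0],[0,0,6],[0,0,3],[0,0,2],[0,0,2]],"roll":[0,0,0,0,0,0,0,0],"fingers":[0,0,0,0,0,0,0,0]}'
python3 -m crank '{"translation":[[0,0,1.2],[0,0,0.8],[0,0,0.5],[0,0,0.5],[0,0,0],[0,0,0]],"roll":[0,0,0,0,0,0],"fingers":[0,0,0,0,0,0]}'
python3 -m crank '{"translation":[[0,0,-10],[0,0,-6],[0,19,0],[0,0,0],[0,0,6],[0,0,3],[0,0,2],[0,0,2]],"roll":[0,0,0,0,0,0,0,0],"fingers":[0,0,0,0,0,0,0,0]}'
python3 -m crank '{"translation":[[0,0,1.2],[0,0,0.8],[0,0,0.5],[0,0,0.5],[0,0,0],[0,0,0]],"roll":[0,0,0,0,0,0],"fingers":[0,0,0,0,0,0]}'
python3 -m crank '{"translation":[[0,0,-10],[0,0,-6],[0,19,0],[0,0,0],[0,0,6],[0,0,3],[0,0,2],[0,0,2]],"roll":[0,0,0,0,0,0,0,0],"fingers":[0,0,0,0,0,0,0,0]}'
python3 -m crank '{"translation":[[0,0,1.2],[0,0,0.8],[0,0,0.5],[0,0,0.5],[0,0,0],[0,0,0]],"roll":[0,0,0,0,0,0],"fingers":[0,0,0,0,0,0]}'
```

```text
clock: 12.9
position: [0.5453, -0.0297, 0.0282]
ee_rot: [0.0, 0.991, -0.133, -0.0]
contact_force: [-1.0, 0.4, 4.9]
width: 0.0004
gripper_force: 2.0
clock: 13.5
position: [0.5454, -0.0297, 0.0269]
ee_rot: [-0.0, 0.991, -0.133, 0.0]
contact_force: [-2.2, 1.8, 14.1]
width: -0.0
gripper_force: 7.0
clock: 14.3
position: [0.5403, -0.048, 0.0282]
ee_rot: [0.0, 0.991, -0.133, -0.0]
contact_force: [-1.7, 0.1, 5.0]
width: 0.0002
gripper_force: 2.1
clock: 14.9
position: [0.5404, -0.0481, 0.0269]
ee_rot: [-0.0, 0.991, -0.133, 0.0]
contact_force: [-2.4, 0.6, 14.3]
width: 0.0
gripper_force: 7.1
clock: 15.7
position: [0.5353, -0.0663, 0.0282]
ee_rot: [0.0, 0.991, -0.132, -0.0]
contact_force: [-0.2, 0.2, 3.4]
width: 0.0
gripper_force: 2.0
clock: 16.3
position: [0.5354, -0.0664, 0.0269]
ee_rot: [-0.0, 0.991, -0.133, 0.0]
contact_force: [-3.2, 1.1, 14.8]
width: -0.0001
gripper_force: 7.1
```

```bash
python3 -m crank '{"translation":[[0,0,-10],[0,0,-6],[0,19,0],[0,0,0],[0,0,6],[0,0,3],[0,0,2],[0,0,2]],"roll":[0,0,0,0,0,0,0,0],"fingers":[0,0,0,0,0,0,0,0]}'
python3 -m crank '{"translation":[[0,0,1.2],[0,0,0.8],[0,0,0.5],[0,0,0.5],[0,0,0],[0,0,0]],"roll":[0,0,0,0,0,0],"fingers":[0,0,0,0,0,0]}'
python3 -m crank '{"translation":[[0,0,-10],[0,0,-6],[0,19,0],[0,0,0],[0,0,6],[0,0,3],[0,0,2],[0,0,2]],"roll":[0,0,0,0,0,0,0,0],"fingers":[0,0,0,0,0,0,0,0]}'
python3 -m crank '{"translation":[[0,0,1.2],[0,0,0.8],[0,0,0.5],[0,0,0.5],[0,0,0],[0,0,0]],"roll":[0,0,0,0,0,0],"fingers":[0,0,0,0,0,0]}'
python3 -m crank '{"translation":[[0,0,-10],[0,0,-20],[0,0,-30],[0,-40,-30],[-10,-40,-30],[-20,0,0],[-20,0,0],[0,0,0]],"roll":[0,0,0,0,0,0,0,0],"fingers":[0,0,0,0,0,0,0,0]}'
python3 - <<'E'
from h import *
im=get_image("wrist");cv2.imwrite("pics/w3.png",cv2.resize(im[60:300,80:480],None,fx=2,fy=2,interpolation=2));cv2.imwrite("pics/w3full.png",im)
t=get_image("top");cv2.imwrite("pics/top3.png",t)
d=cv2.absdiff(t,cv2.imread("pics/top0.png"));print(d[160:290,200:440].mean())
E
```

```text
clock: 17.1
position: [0.5302, -0.0846, 0.0282]
ee_rot: [-0.0, 0.991, -0.133, -0.0]
contact_force: [-0.2, -0.8, 4.6]
width: -0.0
gripper_force: 2.2
clock: 17.7
position: [0.5304, -0.0847, 0.0269]
ee_rot: [-0.0, 0.991, -0.133, 0.0]
contact_force: [-2.7, 2.3, 14.8]
width: -0.0002
gripper_force: 7.2
clock: 18.5
position: [0.5253, -0.103, 0.0282]
ee_rot: [0.0, 0.991, -0.132, -0.0]
contact_force: [0.1, -0.7, 4.4]
width: -0.0003
gripper_force: 2.0
clock: 19.1
position: [0.5255, -0.1031, 0.0269]
ee_rot: [0.0, 0.991, -0.133, 0.0]
contact_force: [-3.1, 1.0, 13.9]
width: -0.0
gripper_force: 7.1
clock: 19.9
position: [0.495, -0.0124, 0.1445]
ee_rot: [-0.0, 0.991, -0.132, -0.002]
contact_force: [-0.3, -0.1, -0.1]
width: -0.0001
gripper_force: 0.0
21.67153846153846
```

View pics/w3.png

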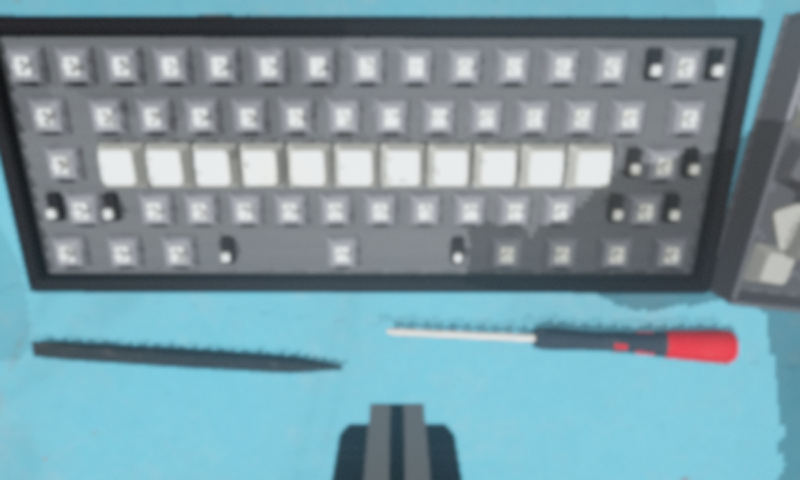

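The crop shows all eleven caps (about (118,167) to (592,167)) level and evenly spaced, with the bystanders in place and the hand clear. Every press ended at the stop, at z ≈ 27 mm and about 14 N.

```bash
python3 -c "
from rig import manip;print(manip.sign_off())"
```

```text
the job is handed in; nothing more can be done
None
```

I pressed all eleven caps down to the stop (about 14 N each, fingertip at about 27 mm), backed the hand clear, and handed the job in at about 20 s; the last picture showed the caps level, and I did not measure whether the keyboard shifted.

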